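Set the bedside radio playing with its sleep timer

ROBOT

A 6-joint arm with a two-finger parallel gripper is mounted at the origin on the work surface. World frame = base frame: x ahead of the robot, y to its left, z up, the work surface at z = 0. Lengths are in m, angles in rad, forces in N, time in s.
With the tool pointing down it reaches from about 0.35 to 0.775 m from the base axis. Payload 7.3 kg.
Tool frame: the origin (TCP) lies at the very end of the fingers, on their centre line; the grasp point (between the pads) lies 19 mm behind it; z points along the fingers, y is the line along which they close (so a half turn about z gives the same grasp; the last joint's range is limited). The gripper opens to 92 mm and grips with 3 to 60 N. Pads are 19 mm wide; open, the fingers measure 130 mm over their backs; the gripper's body (75 mm by 190 mm) begins 47 mm behind the grasp point.
Start: joints at [-1.366, 0.342, 1.524, -0, 1.275, -0.146], TCP at [0.18, -0.493, 0.227] pointing down, gripper open.
Joint ranges: [-2.53, 2.53], [-0.77, 2.02], [0.04, 2.7], [-1, 4.14], [0.28, 2.66], [-3.11, 3.11]. Speed limits (rad/s): [2.57, 2.57, 3.14, 3.14, 3.14, 3.14].

INTERFACE

Orientations are given as [roll, pitch, yaw] about the fixed x, y, z axes, in that order (R = Rz(yaw) Ry(pitch) Rx(roll)).
In Python, from cell import * gives the robot as it stands.
- The arm moves only by the tool step_arm, never from a script. Its argument "commands" is a list of rows, each a list of 7 numbers: the opening, from 0 (shut) to 1 (fully open), then the shift along the world's x, y, z in cm, then the turn, a rotation vector about the world's x, y, z in rad. A call has 1 to 5 rows; each row is the pose to reach, as a shift and turn from the pose commanded when the call began; what a row does not reach only later rows make up. A row lasts 1/12 s, in which the tool goes at most 41.7 mm and 7.16 degrees, less where a joint would pass 70% of its speed; a pose out of reach is approached as far as the arm can. A call with a gripper value outside its range is refused whole. The fingers move at their own pace and stop on an object; "grip_force" is the grip in N (left out, the last holds). Time passes only in rows, so rows that repeat a pose let the fingers close. It gives the time, the measured TCP pose, the force, the opening and the grip force at its end, in the units of the state.
- observe(): the state, without advancing time (a new reading comes with each control period).
- read_camera(name): name is "scene" or "top"; returns the picture (480x640x3 uint8, red, green, blue); there is no depth.
- camera_model(name): a dict with "vfov" (degrees; the focal length in pixels is half the picture's height over the tangent of half this angle, whatever the lens; pixels are square), "cx", "cy" (the principal point, pixels), "world_to_cam" (4x4, takes a point from world to camera coordinates). Camera axes: x right, y up, looking along -z (the intrinsics and any distortion apply to the point x, -y, -z); pixel columns grow to the right and rows downward; lengths in m; the calibration is good to about 2 mm. A picture is of the moment at which its call begins. camera_model takes no time and is no camera call.
- hand_in(): hands the job in; it is judged then, once.
The state is a dict: "time": time; "qpos": joint angles; "qvel": joint speeds; "joint_efforts": joint torques, N m; "tool_pos": TCP position; "tool_rot": TCP orientation; "contact_force": force on the tool from outside, world axes, zero at the start; "torque": the same for the moment, N m; "opening": finger opening in m; "grip_force": force on a finger pad.
Only numpy, scipy, OpenCV 4.12 (cv2) and the standard library are available. Lean on these libraries where they do the work, as an engineer would, in place of code of your own. Each camera call takes 0.05 s, during which the arm holds its last target. There are 200 camera calls.

TASK

Set the bedside radio for the night, touching it with nothing but the fingers: push down the raised half of the red power rocker all the way so that it tips over to on, then press the third station key from the left as you face the radio's front (the white key with three dots) fully down and let it spring back, and last press the blue sleep-timer bar fully down and let it spring back. Touch only: do not press another station key, press a key before the radio is on, turn the volume knob, shove or lift the radio, or move the things standing around it.

Things in the scene. Friction and masses are not known exactly. Their poses are not given: they have to be found in the camera images.
- radio: wooden bedside radio, loose on rubber feet, about 1.6 kg, 165 (x) x 280 (y) x 95 mm high, controls on its flat top. Origin: centre of underside; x points from its front (slatted speaker, display; faces the robot at yaw 0) to its back, y left as one faces the front. Rocker axle at (12, 105) mm, station keys x 28, y 57, 19, -19, -57, sleep bar (-36, 0), knob (12, -105)
- power (a joint): red power rocker, 40 mm front to back, 24 mm wide, at the left end of the radio's top. 0 rad: off, its front half lies level and its back half slopes up, the end 8 mm higher. 0.4 rad: on, the back half level, the front half up. About 3 N down near the end of the back half moves it; stiff, it stays where it is left, so push it fully over
- power_far (a point): point on the top face of the rocker's back (on) half, 16 mm from its axle, 4 mm from its end; moves with the rocker: off, 110 mm above the table; on, 104 mm
- preset1 (a joint): spring key 1 of four in a row (26 x 24 mm, white, one black dot on its top), number 1 counted from the radio's left end as one faces its front. Joint value: 0 up, 0.004 m fully down; it needs 1.5 N to start and 4 N at the bottom, and springs back when let go
- preset2 (a joint): spring key 2 of four in a row (26 x 24 mm, white, two black dots on its top), number 2 counted from the radio's left end as one faces its front. Joint value: 0 up, 0.004 m fully down; it needs 1.5 N to start and 4 N at the bottom, and springs back when let go
- preset3 (a joint): spring key 3 of four in a row (26 x 24 mm, white, three black dots on its top), number 3 counted from the radio's left end as one faces its front. Joint value: 0 up, 0.004 m fully down; it needs 1.5 N to start and 4 N at the bottom, and springs back when let go
- preset4 (a joint): spring key 4 of four in a row (26 x 24 mm, white, four black dots on its top), number 4 counted from the radio's left end as one faces its front. Joint value: 0 up, 0.004 m fully down; it needs 1.5 N to start and 4 N at the bottom, and springs back when let go
- preset1_top (a point): centre of the top face of station key 1; moves down with the key. Up, it stands 7 mm above the control panel and 103.5 mm above the table. Keys are 38 mm apart, centre to centre
- preset2_top (a point): centre of the top face of station key 2; moves down with the key. Up, it stands 7 mm above the control panel and 103.5 mm above the table. Keys are 38 mm apart, centre to centre
- preset3_top (a point): centre of the top face of station key 3; moves down with the key. Up, it stands 7 mm above the control panel and 103.5 mm above the table. Keys are 38 mm apart, centre to centre
- preset4_top (a point): centre of the top face of station key 4; moves down with the key. Up, it stands 7 mm above the control panel and 103.5 mm above the table. Keys are 38 mm apart, centre to centre
- sleep (a joint): blue sleep-timer bar along the front edge of the top, 134 mm wide (y) and 26 mm deep (x), one spring key that goes down level wherever it is pressed. Joint value: 0 up, 0.004 m fully down; 1.5 N to start, 4 N at the bottom, springs back
- sleep_top (a point): centre of the top face of the sleep bar (marked by a small white bump); moves with it. Up, 103.5 mm above the table
- volume (a joint): aluminium volume knob at the right end of the top, 38 mm across, 18 mm high; rad, grows clockwise from above; it turns easily and is to be left as it is set
- volume_top (a point): centre of the top of the volume knob, 114.5 mm above the table
- tumbler: drinking glass, 68 mm across, 95 mm high, close to the radio; origin under its centre
- pills: amber pill jar with white cap, 48 mm across, 78 mm high, close to the radio; origin under its centre
- cream: white cream jar, 64 mm across, 46 mm high, close to the radio; origin under its centre
- scent: square green scent bottle with brass cap, 36 x 36 mm, 86 mm high, close to the radio; origin under its centre
- remote: black remote control lying flat, 155 (x) x 44 x 16 mm, at one side; origin under its centre
- glasses_case: blue glasses case, 60 x 160 (y) x 34 mm, at one side; origin under its centre
- mug: blue mug, 82 mm across, 92 mm high, handle at +y, at one side; origin under its centre

How it is judged:
On the way, in this order (a step that is already met when the one before it is completed fails the run):
1. the power rocker is tipped over to on, with no key down (value of joint power above 0.3 rad and value of joint each of preset3, sleep below 0.001 m), for 0.1 s.
2. station key 3 is pressed down with the power on (value of joint power above 0.3 rad and value of joint preset3 above 0.0028 m and value of joint sleep below 0.001 m), for 0.05 s.
3. the sleep bar is pressed down with the power on and station key 3 up again (value of joint power above 0.3 rad and value of joint sleep above 0.0028 m and value of joint preset3 below 0.001 m), for 0.05 s.
At the end, for the whole second after the job is handed in: the power rocker is on (over 0.30 of 0.40 rad), all station keys and the sleep bar are up again (within 1 mm), and the radio stands flat and still within 20 mm of where it was (all of step 1 and value of joint each of preset1, preset2, preset4 below 0.001 m and distance of radio from where it was at the start of the episode below 0.02 m and angle between radio's own z axis and vertical below 0.05 rad and linear speed of radio below 0.01 m/s); the robot touches nothing.
It fails at once if the radio is touched with the gripper's body or the arm instead of the fingers (contact force between the arm and radio above 2 N).
It fails at once if another station key is pressed, or any key while the radio is off (value of joint any of preset1, preset2, preset4 above 0.002 m or (value of joint power below 0.2 rad and value of joint any of preset3, sleep above 0.002 m)).
It fails at once if the volume knob is turned (value of joint volume below 0.75 rad or value of joint volume above 1.65 rad).
It fails at once if the radio is shoved by more than 20 mm, lifted or tipped (distance of radio from where it was at the start of the episode above 0.02 m or height (world z) of radio above 0.008 m or angle between radio's own z axis and vertical above 0.12 rad).
It fails at once if something standing around is moved by more than 20 mm or lifted (distance of any of tumbler, pills, cream, scent, remote, glasses_case, mug from where it was at the start of the episode above 0.02 m or height (world z) of any of tumbler, pills, cream, scent, remote, glasses_case, mug above 0.012 m).
It also fails if it takes over 45 s, if anything falls off the work surface, if the arm or the gripper's body presses on something with over 40 N, if the wrist force passes 120 N, or if a joint passes its speed limit or range.

## Working session

There is one attempt and no reset: what is moved stays moved. The work goes in short steps, Python scripts to look and compute and a tool call to move; the robot and the scene stay as the last step left them, time stands still between calls to the robot, and variables do not carry over. Pictures are saved under pics/ and viewed, at most 10 in all, crops included, and the job is handed in when it is done.

Besides the shell and the picture viewer there is one more tool, called in YAML: its name, and indented under it one key for each argument. step_arm: Moves the arm, as the interface text tells. Its arguments: {"type":"object","properties":{"commands":{"type":"array"},"grip_force":{"type":"number"}},"required":["commands"]}

```bash
ls; mkdir -p pics
python3 - <<'E'
from cell import *
import cv2
for n in("scene","top"):
    cv2.imwrite(f"pics/{n}0.png",read_camera(n)[:,:,::-1]); m=camera_model(n); print(n,m)
o=observe();print(o)
E
```

```text
pics
scene {'vfov': 49.71649081642511, 'cx': 319.6303742225131, 'cy': 241.08803310249286, 'world_to_cam': array([[ 0.72137542,  0.69253082,  0.00430933, -0.40478116],
       [-0.42744483,  0.44033526,  0.78955416,  0.15753435],
       [ 0.54489304, -0.57140697,  0.61366575, -1.80619162],
       [ 0.        ,  0.        ,  0.        ,  1.        ]])}
top {'vfov': 42.40823814843852, 'cx': 316.3275313177368, 'cy': 247.25099746172023, 'world_to_cam': array([[-6.81847377e-03, -9.99976655e-01, -4.45259996e-04,
        -2.11687360e-02],
       [ 9.93820998e-01, -6.82582972e-03,  1.10784624e-01,
        -5.64709531e-01],
       [-1.10785077e-01,  3.12873321e-04,  9.93844338e-01,
        -1.62384696e+00],
       [ 0.00000000e+00,  0.00000000e+00,  0.00000000e+00,
         1.00000000e+00]])}
{'time': 0.1, 'qpos': array([-1.36599574e+00,  3.42654894e-01,  1.52488571e+00,  1.52087826e-05,
        1.27541018e+00, -1.45997725e-01]), 'qvel': array([-0.00058551, -0.00040181, -0.00221207, -0.0005713 ,  0.00013636,
        0.00037768]), 'joint_efforts': array([ 1.54019752e-03, -4.32003450e+01, -2.44693601e+01,  7.18267076e-02,
        5.25827694e-02, -5.50116795e-05]), 'tool_pos': array([ 0.18036963, -0.49267155,  0.22612599]), 'tool_rot': array([-3.14025109e+00, -2.11968723e-04,  3.50793737e-01]), 'contact_force': array([ 0.07837833,  0.61920886, -0.29249224]), 'torque': array([ 0.06039924, -0.02422669,  0.00644762]), 'grip_force': 0.0, 'opening': 0.0917537558612991}
```

View pics/top0.png

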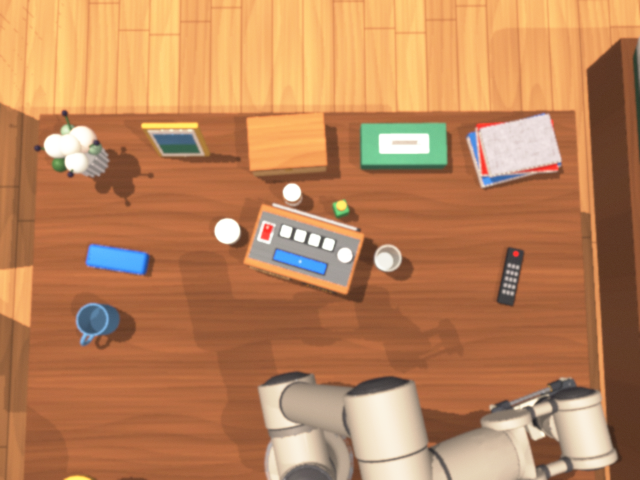

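View pics/scene0.png

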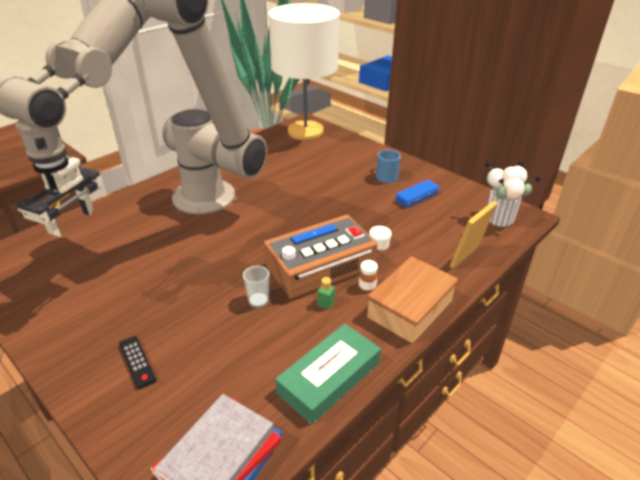

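The top view shows the radio at about (305,248), yawed clockwise. The red rocker is at (266,232), the keys run from (287,231) to (329,244), the blue bar is at (300,262) and the knob at (345,255). Next I'll segment these and fit the pose.

```bash
cat > h.py <<'E'
import numpy as np, cv2
from cell import *
from scipy.optimize import least_squares
def proj(n,P):
    m=camera_model(n); W=m["world_to_cam"]; c=np.atleast_2d(P)@W[:3,:3].T+W[:3,3]
    f=240/np.tan(np.radians(m["vfov"]/2))
    return np.c_[m["cx"]+f*c[:,0]/-c[:,2], m["cy"]-f*c[:,1]/-c[:,2]]
def local(p,L):
    c,s=np.cos(p[2]),np.sin(p[2]); L=np.atleast_2d(L)
    return np.c_[p[0]+c*L[:,0]-s*L[:,1], p[1]+s*L[:,0]+c*L[:,1], L[:,2]]
E
python3 - <<'E'
from h import *
K=np.array([[.028,y,.1035] for y in(.057,.019,-.019,-.057)]+[[-.036,0,.1035]])
box={"top":(240,200,370,300),"scene":(262,212,380,295)}
D={}
for n in box:
    im=cv2.imread(f"pics/{n}0.png"); x0,y0,x1,y1=box[n]; hsv=cv2.cvtColor(im,cv2.COLOR_BGR2HSV)[y0:y1,x0:x1]
    for nm,lo,hi in(("white",(0,0,205),(180,50,255)),("blue",(100,150,80),(125,255,255)),("red",(172,150,80),(180,255,255))):
        k,l,s,c=cv2.connectedComponentsWithStats(cv2.inRange(hsv,lo,hi))
        for i in range(1,k):
            if s[i,4]>25: print(n,nm,s[i,:5]+[x0,y0,0,0,0],(c[i]+[x0,y0]).round(1))
    cv2.imwrite(f"pics/{n}c.png",cv2.resize(im[y0:y1,x0:x1],None,fx=6,fy=6,interpolation=cv2.INTER_CUBIC)[:600,:800])
E
```

```text
top white [273 204  83  26 200] [313.6 216.3]
top white [257 221  19  23 146] [265.2 232.6]
top white [280 225  12  13 118] [285.6 231. ]
top white [294 229  12  13 120] [299.7 235.3]
top white [308 234  13  13 120] [313.9 239.7]
top white [322 238  13  13 119] [328.1 243.8]
top white [337 248  15  15 183] [344.3 254.8]
top blue [274 250  53  24 541] [299.8 261.4]
scene white [370 226  10  16 116] [375.3 232.6]
scene white [337 235  12   9  76] [342.9 238.8]
scene white [326 239  12   9  77] [331.1 242.9]
scene white [314 243  12   9  78] [319.1 247. ]
scene white [282 246  14  12 142] [288.4 251.4]
scene white [301 247  12   9  79] [306.7 251.1]
scene white [300 251  71  26 117] [333.7 263.5]
scene white [361 260  17  14 178] [368.6 266.3]
scene blue [292 225  44  18 276] [313.2 233.7]
```

View pics/topc.png

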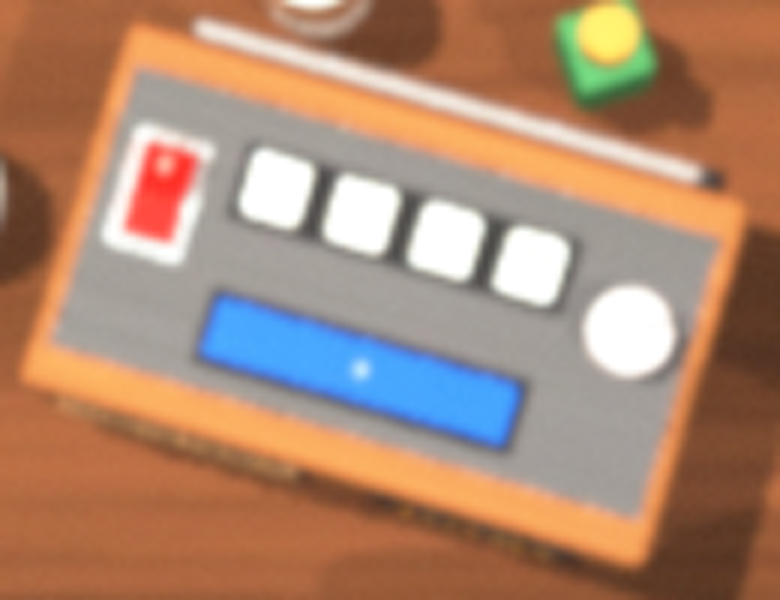

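The crop confirms the layout: rocker at the left with its raised end at the back (dot at about (267,227)), four keys, the blue bar with its bump, and the knob. Now the pose fit.

Run:
```python
from h import *
K=np.array([[.028,y,.1035] for y in(.057,.019,-.019,-.057)]+[[-.036,0,.1035],[.012,-.105,.1145]])
D={"top":np.array([[285.6,231],[299.7,235.3],[313.9,239.7],[328.1,243.8],[299.8,261.4],[344.3,254.8]]),
"scene":np.array([[342.9,238.8],[331.1,242.9],[319.1,247],[306.7,251.1],[313.2,233.7],[288.4,251.4]])}
for use in(["top"],["scene"],["top","scene"]):
    f=lambda p:np.concatenate([(proj(n,local(p,K))-D[n]).ravel() for n in use])
    r=least_squares(f,[.56,0,-.27],loss="soft_l1",x_scale=[.1,.1,.3]); print(use,r.x.round(4),abs(r.fun).max().round(2), r.fun.reshape(-1,2).round(1).tolist())
p=r.x
for n,L in dict(power=[.028,.105,.11],k3=[.028,-.019,.1035],sleep=[-.036,0,.1035],knob=[.012,-.105,.1145]).items(): print(n,local(p,L)[0].round(4))
# neighbours from top view, cap centres
def ray(u,v,z,n="top"):
    return least_squares(lambda q:(proj(n,[q[0],q[1],z])-[u,v]).ravel(),[.6,0]).x.round(3)
for n,(u,v,z) in dict(cream=(228,231,.046),pills=(292,194,.078),scent=(341,206,.086),tumbler=(388,258,.095)).items(): print(n,ray(u,v,z))
```

```text
['top'] [ 0.5551  0.0075 -0.3   ] 0.27 [[-0.0, 0.1], [0.0, 0.1], [0.0, -0.1], [0.0, 0.1], [-0.3, -0.1], [0.2, -0.0]]
['scene'] [ 0.5564  0.0052 -0.2704] 0.65 [[-0.4, -0.1], [-0.2, 0.1], [0.0, 0.3], [0.3, 0.7], [0.2, -0.6], [0.0, -0.4]]
['top', 'scene'] [ 0.5554  0.007  -0.2923] 1.3 [[0.0, 0.2], [0.1, -0.0], [0.1, -0.3], [0.2, -0.2], [0.0, -0.2], [0.5, -0.4], [-0.2, -0.2], [-0.1, -0.2], [-0.1, -0.2], [0.1, -0.0], [0.6, -1.2], [-0.3, -1.3]]
power [0.6124 0.0995 0.11  ]
k3 [ 0.5767 -0.0193  0.1035]
sleep [0.5209 0.0174 0.1035]
knob [ 0.5366 -0.097   0.1145]
cream [0.608 0.21 ]
pills [0.7   0.038]
scent [ 0.666 -0.09 ]
tumbler [ 0.528 -0.209]
```

step_arm:
  commands:
    - [0,2.2,2.95,0,0,0,0.046]
    - [0,4.4,5.9,0,0,0,0.092]
    - [0,6.6,8.85,0,0,0,0.138]
    - [0,8.8,11.8,0,0,0,0.184]
    - [0,11,14.75,0,0,0,0.23]

```text
time: 0.52
tool_pos: [0.2909, -0.3439, 0.2264]
tool_rot: [-3.141, -0.0, 0.582]
contact_force: [1.2, -0.2, -0.3]
opening: 0.0629
grip_force: 0.0
```

step_arm:
  commands:
    - [0,2.2,2.95,0,0,0,0.046]
    - [0,4.4,5.9,0,0,0,0.092]
    - [0,6.6,8.85,0,0,0,0.138]
    - [0,8.8,11.8,0,0,0,0.184]
    - [0,11,14.75,0,0,0,0.23]

```text
time: 0.93
tool_pos: [0.401, -0.1963, 0.2266]
tool_rot: [-3.141, 0.0, 0.813]
contact_force: [0.0, -0.9, 0.5]
opening: 0.0293
grip_force: 0.0
```

step_arm:
  commands:
    - [0,2.2,2.95,0,0,0,0.046]
    - [0,4.4,5.9,0,0,0,0.092]
    - [0,6.6,8.85,0,0,0,0.138]
    - [0,8.8,11.8,0,0,0,0.184]
    - [0,11,14.75,0,0,0,0.23]

```text
time: 1.35
tool_pos: [0.511, -0.0487, 0.2264]
tool_rot: [-3.141, 0.0, 1.043]
contact_force: [0.6, -1.3, -0.1]
opening: 0.0007
grip_force: 0.0
```

step_arm:
  commands:
    - [0,2.2,2.95,0,0,0,0.046]
    - [0,4.4,5.9,0,0,0,0.092]
    - [0,6.6,8.85,0,0,0,0.138]
    - [0,8.8,11.8,0,0,0,0.184]
    - [0,10.8,14.75,0,0,0,0.23]

```text
time: 1.77
tool_pos: [0.6192, 0.0987, 0.2261]
tool_rot: [-3.141, 0.0, 1.273]
contact_force: [1.2, -0.8, 0.4]
opening: 0.0005
grip_force: 0.0
```

step_arm:
  commands:
    - [0,0,0,-2,0,0,0]
    - [0,0,0,-4,0,0,0]
    - [0,0,0,-6,0,0,0]
    - [0,0,0,-8,0,0,0]
    - [0,0,0,-8,0,0,0]

```text
time: 2.18
tool_pos: [0.6158, 0.097, 0.1419]
tool_rot: [-3.133, 0.003, 1.271]
contact_force: [-0.1, 0.1, -0.7]
opening: 0.0006
grip_force: 0.0
```

step_arm:
  commands:
    - [0,0,0,0,0,0,0]
    - [0,0,0,0,0,0,0]

```text
time: 2.35
tool_pos: [0.619, 0.0969, 0.1478]
tool_rot: [3.14, -0.0, 1.271]
contact_force: [-0.0, 0.0, -0.1]
opening: 0.0004
grip_force: 0.0
```

Run:
```python
from h import *
o=observe();print(o["tool_pos"],o["contact_force"])
a=read_camera("top")[:,:,::-1][190:310,230:390]; b=read_camera("scene")[:,:,::-1][170:290,260:420]
cv2.imwrite("pics/c1.png",cv2.resize(np.vstack([a,b]),None,fx=2.5,fy=2.5,interpolation=cv2.INTER_CUBIC))
```

```text
[0.619005   0.09693206 0.14778925] [-0.02765192  0.04942232 -0.14356456]
```

View pics/c1.png

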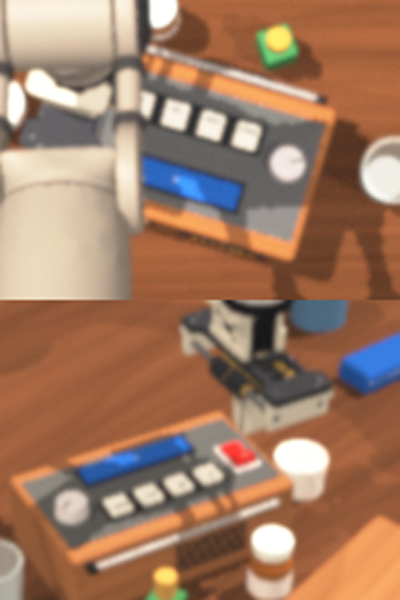

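The upper half shows the arm covering the rocker. The lower half shows the closed fingertips at about (245,428), just above the rocker at (238,455), clear of the keys and cream jar. Descending.

step_arm:
  commands:
    - [0,0,0,-1,0,0,0]
    - [0,0,0,-2,0,0,0]
    - [0,0,0,-2.8,0,0,0]
    - [0,0,0,-2.8,0,0,0]
    - [0,0,0,-2.8,0,0,0]

```text
time: 2.87
tool_pos: [0.6179, 0.0969, 0.1177]
tool_rot: [-3.14, 0.001, 1.271]
contact_force: [-0.6, -0.3, 0.0]
opening: 0.0004
grip_force: 0.0
```

step_arm:
  commands:
    - [0,0,0,-0.2,0,0,0]
    - [0,0,0,-0.4,0,0,0]
    - [0,0,0,-0.6,0,0,0]
    - [0,0,0,-0.8,0,0,0]
    - [0,0,0,-0.8,0,0,0]

```text
time: 3.28
tool_pos: [0.6187, 0.0969, 0.1107]
tool_rot: [3.141, -0.0, 1.271]
contact_force: [0.5, 0.0, 0.0]
opening: 0.0004
grip_force: 0.2
```

step_arm:
  commands:
    - [0,0,0,-0.2,0,0,0]
    - [0,0,0,-0.3,0,0,0]
    - [0,0,0,-0.4,0,0,0]
    - [0,0,0,-0.4,0,0,0]

```text
time: 3.62
tool_pos: [0.6199, 0.0966, 0.1076]
tool_rot: [3.138, -0.001, 1.271]
contact_force: [4.9, -2.1, 4.7]
opening: 0.0005
grip_force: 3.3
```

step_arm:
  commands:
    - [0,0,0,-0.1,0,0,0]
    - [0,0,0,-0.2,0,0,0]
    - [0,0,0,-0.2,0,0,0]

```text
time: 3.87
tool_pos: [0.6205, 0.0964, 0.1058]
tool_rot: [3.136, -0.001, 1.271]
contact_force: [6.4, -2.6, 3.6]
opening: 0.0002
grip_force: 3.7
```

Large sideways force: the tips are catching the rocker's end. I'll lift and shift 9 mm forward.

step_arm:
  commands:
    - [0,0,0,1,0,0,0]
    - [0,0,0,1.5,0,0,0]
    - [0,-0.9,0.3,1.5,0,0,0]
    - [0,-0.9,0.3,1.5,0,0,0]
    - [0,-0.9,0.3,1.5,0,0,0]

```text
time: 4.28
tool_pos: [0.6087, 0.1002, 0.1196]
tool_rot: [-3.14, 0.0, 1.271]
contact_force: [0.2, -0.3, -0.4]
opening: 0.0002
grip_force: 0.0
```

step_arm:
  commands:
    - [0,0,0,-0.4,0,0,0]
    - [0,0,0,-0.7,0,0,0]
    - [0,0,0,-1.0,0,0,0]
    - [0,0,0,-1.2,0,0,0]
    - [0,0,0,-1.2,0,0,0]

```text
time: 4.7
tool_pos: [0.6091, 0.0999, 0.1068]
tool_rot: [-3.14, 0.001, 1.271]
contact_force: [-0.0, -0.9, -1.1]
opening: 0.0003
grip_force: 0.0
```

step_arm:
  commands:
    - [0,0,0,-0.1,0,0,0]
    - [0,0,0,-0.2,0,0,0]
    - [0,0,0,-0.3,0,0,0]
    - [0,0,0,-0.3,0,0,0]

```text
time: 5.03
tool_pos: [0.6098, 0.0999, 0.1051]
tool_rot: [3.14, -0.0, 1.271]
contact_force: [0.8, 0.2, 0.5]
opening: 0.0
grip_force: 0.7
```

step_arm:
  commands:
    - [0,0,0,-0.1,0,0,0]
    - [0,0,0,-0.2,0,0,0]
    - [0,0,0,-0.2,0,0,0]

```text
time: 5.28
tool_pos: [0.6102, 0.0998, 0.1034]
tool_rot: [3.139, -0.0, 1.271]
contact_force: [1.8, -0.7, 4.4]
opening: 0.0006
grip_force: 2.1
```

step_arm:
  commands:
    - [0,0,0,-0.1,0,0,0]
    - [0,0,0,-0.2,0,0,0]
    - [0,0,0,-0.2,0,0,0]

```text
time: 5.53
tool_pos: [0.6103, 0.0998, 0.1032]
tool_rot: [3.138, -0.001, 1.271]
contact_force: [-2.8, -2.4, 15.5]
opening: 0.0002
grip_force: 7.8
```

step_arm:
  commands:
    - [0,0,0,-0.1,0,0,0]
    - [0,0,0,-0.1,0,0,0]

```text
time: 5.7
tool_pos: [0.6104, 0.0998, 0.1031]
tool_rot: [3.138, -0.001, 1.271]
contact_force: [-4.9, -1.5, 21.4]
opening: 0.0004
grip_force: 10.5
```

Bottomed at about 103 mm with 21 N. Lifting and moving toward key 3, then checking the rocker.

step_arm:
  commands:
    - [0,0,0,2,0,0,0]
    - [0,0,0,5,0,0,0]
    - [0,-1.1,-4,7,0,0,0]
    - [0,-2.2,-8,7,0,0,0]
    - [0,-3.4,-11.8,7,0,0,0]

```text
time: 6.12
tool_pos: [0.5761, -0.0166, 0.1709]
tool_rot: [3.139, -0.0, 1.273]
contact_force: [1.2, -0.7, -0.5]
opening: 0.0006
grip_force: 0.0
```

step_arm:
  commands:
    - [0,0,0,0,0,0,0]
    - [0,0,0,0,0,0,0]

```text
time: 6.28
tool_pos: [0.5752, -0.0179, 0.1695]
tool_rot: [-3.14, -0.0, 1.267]
contact_force: [-1.2, -0.1, 0.1]
opening: 0.0004
grip_force: 0.0
```

Run:
```python
from h import *
o=observe();print(o["tool_pos"],o["contact_force"])
A=read_camera("top")[:,:,::-1];B=read_camera("scene")[:,:,::-1]
cv2.imwrite("pics/t2.png",A);cv2.imwrite("pics/s2.png",B)
a=A[190:310,230:390]; b=B[170:290,260:420]
cv2.imwrite("pics/c2.png",cv2.resize(np.hstack([a,b]),None,fx=2.5,fy=2.5,interpolation=cv2.INTER_CUBIC))
```

```text
[ 0.57521111 -0.01792897  0.16949443] [-1.22178585 -0.07332922  0.14551099]
```

View pics/c2.png

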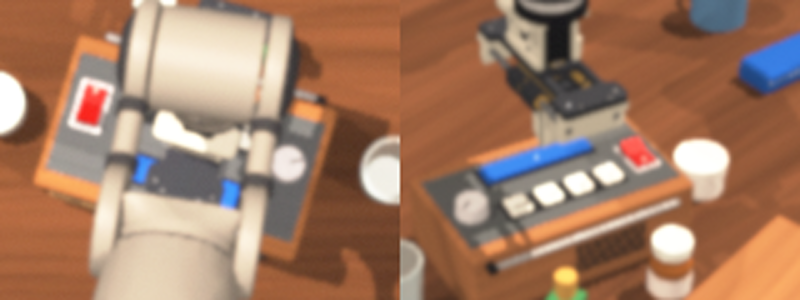

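The left half shows the rocker at (92,105) tipped. The right half shows the keys unmoved (key 3 at (546,193)), so the radio has not shifted. Pressing key 3.

step_arm:
  commands:
    - [0,0.1,-0.1,-2,0,0,0]
    - [0,0.1,-0.1,-4,0,0,0]
    - [0,0.1,-0.1,-5.5,0,0,0]
    - [0,0.1,-0.1,-5.5,0,0,0]
    - [0,0.1,-0.1,-5.5,0,0,0]

```text
time: 6.8
tool_pos: [0.5767, -0.0157, 0.114]
tool_rot: [-3.139, 0.0, 1.273]
contact_force: [-0.2, 0.2, 0.5]
opening: 0.0006
grip_force: 0.0
```

step_arm:
  commands:
    - [0,0,0,-0.3,0,0,0]
    - [0,0,0,-0.6,0,0,0]
    - [0,0,0,-0.8,0,0,0]
    - [0,0,0,-0.8,0,0,0]

```text
time: 7.13
tool_pos: [0.577, -0.017, 0.1068]
tool_rot: [3.141, -0.0, 1.271]
contact_force: [-0.2, -0.2, -0.5]
opening: 0.0002
grip_force: 0.0
```

step_arm:
  commands:
    - [0,0,0,-0.1,0,0,0]
    - [0,0,0,-0.3,0,0,0]
    - [0,0,0,-0.3,0,0,0]

```text
time: 7.38
tool_pos: [0.5772, -0.0172, 0.1037]
tool_rot: [3.141, -0.0, 1.271]
contact_force: [0.1, 0.3, 1.9]
opening: 0.0009
grip_force: 0.7
```

step_arm:
  commands:
    - [0,0,0,-0.2,0,0,0]
    - [0,0,0,-0.4,0,0,0]
    - [0,0,0,-0.4,0,0,0]

```text
time: 7.63
tool_pos: [0.5772, -0.0172, 0.0999]
tool_rot: [3.141, -0.0, 1.271]
contact_force: [0.0, 0.9, 4.0]
opening: 0.0004
grip_force: 1.9
```

step_arm:
  commands:
    - [0,0,0,-0.1,0,0,0]
    - [0,0,0,-0.2,0,0,0]
    - [0,0,0,-0.2,0,0,0]

```text
time: 7.88
tool_pos: [0.5773, -0.0172, 0.0996]
tool_rot: [3.14, -0.0, 1.271]
contact_force: [-4.1, 0.3, 13.8]
opening: 0.0006
grip_force: 7.0
```

step_arm:
  commands:
    - [0,0,0,1.5,0,0,0]
    - [0,0,0,3,0,0,0]
    - [0,-2.8,1.75,3,0,0,0]
    - [0,-5.6,3.5,3,0,0,0]
    - [0,-5.6,3.5,3,0,0,0]

```text
time: 8.3
tool_pos: [0.5154, 0.0204, 0.1268]
tool_rot: [-3.135, 0.001, 1.272]
contact_force: [0.3, 0.9, 0.3]
opening: 0.0006
grip_force: 0.0
```

step_arm:
  commands:
    - [0,0,0,-1,0,0,0]
    - [0,0,0,-1.7,0,0,0]
    - [0,0,0,-2,0,0,0]
    - [0,0,0,-2,0,0,0]

```text
time: 8.63
tool_pos: [0.5209, 0.0174, 0.1062]
tool_rot: [-3.139, 0.001, 1.27]
contact_force: [-0.1, -0.2, -0.9]
opening: 0.0008
grip_force: 0.0
```

step_arm:
  commands:
    - [0,0,0,-0.3,0,0,0]
    - [0,0,0,-0.6,0,0,0]
    - [0,0,0,-0.8,0,0,0]
    - [0,0,0,-0.8,0,0,0]

```text
time: 8.97
tool_pos: [0.5217, 0.0175, 0.1]
tool_rot: [3.14, 0.0, 1.271]
contact_force: [0.9, -0.4, 3.7]
opening: 0.0003
grip_force: 1.9
```

step_arm:
  commands:
    - [0,0,0,-0.1,0,0,0]
    - [0,0,0,-0.2,0,0,0]
    - [0,0,0,-0.2,0,0,0]

```text
time: 9.22
tool_pos: [0.5218, 0.0175, 0.0995]
tool_rot: [3.139, 0.0, 1.271]
contact_force: [-3.8, -1.6, 14.9]
opening: 0.0004
grip_force: 7.3
```

step_arm:
  commands:
    - [0,0,0,1.5,0,0,0]
    - [0,0,0,3,0,0,0]
    - [0,0,0,6,0,0,0]
    - [0,0,0,9,0,0,0]
    - [0,0,0,12,0,0,0]

```text
time: 9.63
tool_pos: [0.5206, 0.018, 0.2186]
tool_rot: [-3.141, 0.0, 1.271]
contact_force: [0.9, 0.2, -0.0]
opening: 0.0003
grip_force: 0.0
```

step_arm:
  commands:
    - [0,-3,-3,0,0,0,0]
    - [0,-6,-6,0,0,0,0]
    - [0,-8,-9,0,0,0,0]
    - [0,-8,-12,0,0,0,0]
    - [0,-8,-15,0,0,0,0]

```text
time: 10.05
tool_pos: [0.4398, -0.1331, 0.2181]
tool_rot: [3.141, -0.0, 1.271]
contact_force: [1.0, -0.2, 0.9]
opening: 0.0007
grip_force: 0.0
```

step_arm:
  commands:
    - [0,0,-3,0,0,0,0]
    - [0,0,-6,0,0,0,0]
    - [0,0,-9,0,0,0,0]
    - [0,0,-9,0,0,0,0]
    - [0,0,-9,0,0,0,0]

```text
time: 10.47
tool_pos: [0.4407, -0.2232, 0.2172]
tool_rot: [-3.141, -0.001, 1.268]
contact_force: [-0.4, 0.1, -0.3]
opening: 0.0007
grip_force: 0.0
```

Run:
```python
from h import *
o=observe();print(o["time"],o["tool_pos"],o["contact_force"])
A=read_camera("top")[:,:,::-1];B=read_camera("scene")[:,:,::-1]
a=A[190:310,230:390]; b=B[170:290,260:420]
cv2.imwrite("pics/c3.png",cv2.resize(np.hstack([a,b]),None,fx=2.5,fy=2.5,interpolation=cv2.INTER_CUBIC))
```

```text
10.4667 [ 0.44066386 -0.22315598  0.21717801] [-0.40544385  0.08792347 -0.30706398]
```

View pics/c3.png

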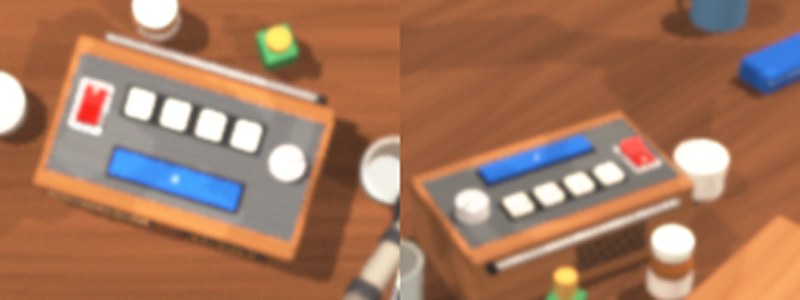

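The rocker is tipped with its front half raised. The keys and bar are up, the radio and the things around it are in place, and the arm is clear. Handing in.

```bash
python3 -c "
from cell import *
print(hand_in())"
```

```text
the job is handed in; nothing more can be done
None
```

I tipped the power rocker to on, then pressed station key 3 and the sleep bar fully down and let them spring back, and handed the job in at about 10.5 s; the hand-in gave no verdict. The fingertips first caught the rocker's end with a side force of about 7 N, so I lifted and re-aimed before pushing it over; the last picture shows the radio and surroundings in place.

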